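# Clear the light box

### The job

Three loose black bottle caps are lying on top of the white light box. Sweep all of them off its side into the empty black tray, not into the tray that holds the printing frame. Push them only, do not lift any of them, and leave the small capped vial standing on the light box where it is, as well as the beaker and the bottle on the bench.

Things in the scene. Friction and masses are not known exactly. Their poses are not given: they have to be found in the camera images.
- lightbox: Light box fixed to the bench: grey housing with a flat white top without rims, 260 mm (its x) by 220 mm (its y), top 50 mm above the bench. Origin: centre of its underside on the bench; z up. Its two long sides, at y = +110 and -110 mm in its frame, each have a tray against them.
- tray_empty: Shallow black tray fixed to the bench, 2 mm from the light box's +y or -y side: 260 x 170 mm (x, y) outside, walls 4 mm thick and 40 mm high (10 mm lower than the light box's top), floor 4 mm. Origin: centre of its underside; axes parallel to the light box's. This one is empty and is to receive the caps. It may be on either side.
- tray_frame: Shallow black tray fixed to the bench, 2 mm from the light box's +y or -y side: 260 x 170 mm (x, y) outside, walls 4 mm thick and 40 mm high (10 mm lower than the light box's top), floor 4 mm. Origin: centre of its underside; axes parallel to the light box's. This one, on the other side of the light box, holds a flat white printing frame with a coppery plate.
- cap1: Loose black screw cap, a ribbed disc 32 mm in diameter and 16 mm high, about 20 g, lying flat on the light box at the start, at least 12 mm clear of the other caps and the vial along the light box's x. Origin: its centre, 8 mm above its underside. It slides freely when pushed. The three caps are alike.
- cap2: Loose black screw cap, a ribbed disc 32 mm in diameter and 16 mm high, about 20 g, lying flat on the light box at the start, at least 12 mm clear of the other caps and the vial along the light box's x. Origin: its centre, 8 mm above its underside. It slides freely when pushed. The three caps are alike.
- cap3: Loose black screw cap, a ribbed disc 32 mm in diameter and 16 mm high, about 20 g, lying flat on the light box at the start, at least 12 mm clear of the other caps and the vial along the light box's x. Origin: its centre, 8 mm above its underside. It slides freely when pushed. The three caps are alike.
- vial: Small amber glass vial with a plain metal cap on a narrow neck, standing on the light box among the caps, 28 mm in diameter, 46 mm high, 60 g. Origin: centre of its underside; z up. Not to be shifted by more than 10 mm.
- beaker: Clear plastic beaker, 84 mm in diameter, 110 mm high, on the bench to the robot's right. Origin: centre of its underside. Leave alone.
- reagent: Clear glass bottle with a blue cap, 66 mm in diameter, 120 mm high, on the bench to the robot's left. Origin: centre of its underside. Leave alone.
There are look-alikes about, which are no part of the job. What is shaped like the cap1 but brown or turquoise is not meant. What is shaped like the cap3 but orange is not meant.

How it is judged:
By the outcome, as a careful person would: the job done as asked, in the order asked, and still so for the second after the job is handed in, with the robot touching nothing.
It also fails if it takes over 48 s, if anything falls off the work surface, if the arm or the gripper's body presses on something with over 40 N, if the wrist force passes 120 N, or if a joint passes its speed limit or range.

### The arm

A 6-joint arm with a two-finger parallel gripper is mounted at the origin on the work surface. World frame = base frame: x ahead of the robot, y to its left, z up, the work surface at z = 0. Lengths are in m, angles in degrees, forces in N, time in s.
With the tool pointing down it reaches from about 0.3 to 0.75 m from the base axis. Payload 8.5 kg.
Tool frame: the origin (TCP) lies midway between the tips of the shut fingers; the grasp point (between the pads) lies 19 mm behind it (env.grasp_offset is the distance from the TCP to the grasp point, in m); z points along the fingers, y is the line along which they close (so a half turn about z gives the same grasp; the last joint's range is limited). The gripper opens to 85 mm and grips with 20 to 120 N. Pads are 22 mm wide; open, the fingers measure 114 mm over their backs; the gripper's body (76 mm by 85 mm) begins 54 mm behind the grasp point. The pads swing forward as they close: fully open they stand 13 mm farther back than shut.
Start: joints at [54.414, 21.807, 74.336, -0, 83.858, -12.336], TCP at [0.217, 0.505, 0.231] pointing down, gripper open.
Joint ranges: [-178.18, 178.18], [-50.72, 133.34], [12.68, 142.11], [-81.47, 261.47], [9.98, 163.14], [-165.26, 165.26]. Speed limits (degrees/s): [136.94, 136.94, 180, 180, 180, 180].

### API

Orientations are given as a 3x3 rotation matrix whose columns are the frame's x, y, z axes.
In Python, from rig import env gives the robot as it stands.
- The arm moves only by the tool servo_tool, never from a script. Its argument "deltas" is text: rows parted by semicolons, each of 7 numbers parted by spaces: the opening, from 0 (shut) to 1 (fully open), then the shift along the tool's x, y, z in mm, then the turn, a rotation vector about the tool's x, y, z in rad. A call has 1 to 8 rows; each row shifts and turns the commanded pose from where the row before left it, along the tool's axes as they then stand; what a row does not reach is not made up. A row lasts 1/12 s, in which the tool goes at most 41.7 mm and 7.16 degrees, less where a joint would pass 70% of its speed; a pose out of reach is approached as far as the arm can. A call is refused whole if a number of a shift passes 41.7 or a number of a turn 0.125, either way. A call with a gripper value outside its range is refused whole. The fingers move at their own pace and stop on an object; "newtons" is the grip in N (left out, the last holds). Time passes only in rows, so rows that do not move let the fingers close. It gives the time, the measured TCP pose, the force, the opening and the grip force at its end, in the units of the state.
- env.observe(): the state, without advancing time (a new reading comes with each control period).
- env.get_image(name): name is "scene" or "side" or "wrist"; returns a dict with "img" (420x560x3 uint8, red, green, blue), "depth" (420x560 float32, m along the optical axis (not along the pixel's ray), 0 where there is no reading), "camera_matrix" (3x3 intrinsics, pixels), "world_to_cam" (4x4, takes a point from world to camera coordinates). Camera axes: x right, y down, z forward; pixel columns grow to the right and rows downward; lengths in m; the calibration is good to about 2 mm. The wrist camera is an equidistant fisheye: a pixel r from the principal point sees the ray r / f radians off the axis. A picture is of the moment at which its call begins.
- env.close_job(): hands the job in; it is judged then, once.
Trained networks look in a picture, given as the dict that the camera call returned (one of the last four; its "shot" number tells which), for a name from the list of things; names that differ only in an ending like _2 or _b are one class to them, and where a whole thing is asked for, a point or a joint stands for the part that bears it (a point fixed in the world has none). Each returns a list of dicts, best first, with "conf" (0 to 1); they miss things now and then, are a little off and sometimes report something else, mostly with a low value. They report only what shows in the picture. A call takes as long as a camera call. They do not tell look-alikes from the thing itself.
- env.spot_in(name, picture): "bbox" ([centre column, centre row, width, height] in pixels, round what is visible of it).
- env.spot_point(name, picture): "uv" ([column, row] in pixels: a listed point, or the origin of a listed thing).
The state is a dict: "time_s": time; "q": joint angles; "qvel": joint speeds; "joint_efforts": joint torques, N m; "position": TCP position; "tool_rot": TCP orientation; "ft_force": force on the tool from outside, world axes, zero at the start; "wrist_torque": the same for the moment, N m; "grip_width": finger opening in m; "gripper_force": force on a finger pad.
Only numpy, scipy, OpenCV 4.12 (cv2) and the standard library are available. Lean on these libraries where they do the work, as an engineer would, in place of code of your own. Each camera call takes 0.05 s, during which the arm holds its last target. There are 200 camera calls.

## Working session

There is one attempt and no reset: what is moved stays moved. The work goes in short steps, Python scripts to look and compute and a tool call to move; the robot and the scene stay as the last step left them, time stands still between calls to the robot, and variables do not carry over. Pictures are saved under pics/ and viewed, at most 10 in all, crops included, and the job is handed in when it is done.

Besides the shell and the picture viewer there is one more tool, called after "Call:" as name(argument=value, ...), one argument or row to a line, values as JSON. servo_tool: Moves the arm, as the interface text tells. Its arguments: {"type":"object","properties":{"deltas":{"type":"string"},"newtons":{"type":"number"}},"required":["deltas"]}

```bash
mkdir -p pics
cat > h.py <<'E'
import numpy as np, cv2
from rig import env
def world(p,u,v,d=None):
    K=p["camera_matrix"];u=np.asarray(u,float);v=np.asarray(v,float)
    if d is None: d=p["depth"][v.astype(int),u.astype(int)]
    c=np.stack([(u-K[0,2])/K[0,0]*d,(v-K[1,2])/K[1,1]*d,d,np.ones_like(d)])
    return (np.linalg.inv(p["world_to_cam"])@c)[:3].T
E
python3 - <<'E'
from h import *
for n in("scene","side"):
    p=env.get_image(n); cv2.imwrite(f"pics/{n}0.png",p["img"][:,:,::-1]); np.savez(f"{n}0.npz",**p)
o=env.observe();print(o["position"],o["tool_rot"],o["time_s"])
E
```

```text
[0.21695343 0.50512659 0.23080378] [[-9.18779035e-01  3.94771544e-01 -7.15499287e-04]
 [ 3.94772111e-01  9.18778504e-01 -1.02007227e-03]
 [ 2.54689861e-04 -1.21968018e-03 -9.99999224e-01]] 0.1
```

View pics/scene0.png

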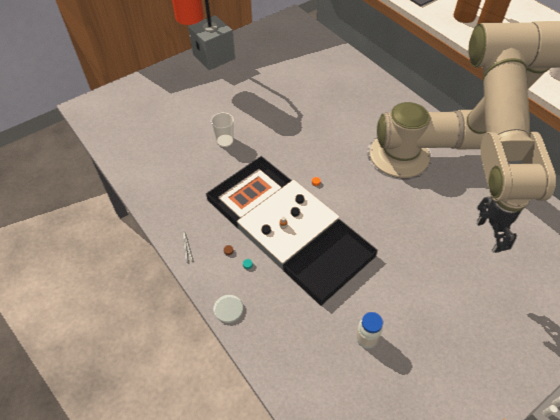

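View pics/side0.png

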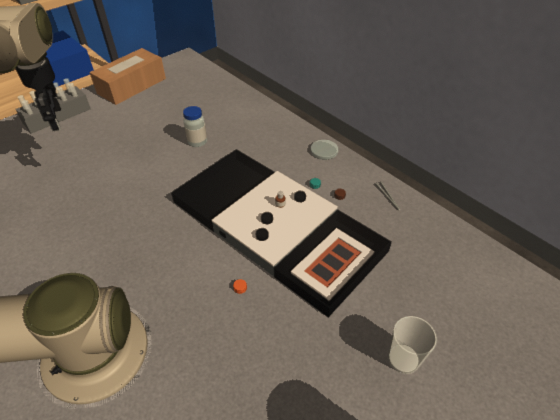

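The scene picture shows three black caps on the white box at (300,199), (295,212) and (266,230), with the vial at (283,222). The empty tray is at lower right (330,260) and the frame tray at upper left (250,190). The look-alikes are all on the bench and not wanted: orange (316,182), brown (228,250) and turquoise (248,264). Next I'll measure positions and take a close crop.

```bash
cat > m.py <<'E'
from h import *
import sys
for n in ("scene","side"):
    p=dict(np.load(f"{n}0.npz")); V,U=np.mgrid[0:420,0:560]
    W=world(p,U.ravel(),V.ravel()).reshape(420,560,3); g=p["img"].max(2); 
    ok=p["depth"]>0
    top=ok&(abs(W[...,2]-.05)<.006)&(g>150)
    nl,L,st,_=cv2.connectedComponentsWithStats(top.astype(np.uint8)); i=1+np.argmax(st[1:,4])
    pts=W[L==i][:,:2].astype(np.float32)
    r=cv2.minAreaRect(pts*1000); print(n,"top",r, "z",np.median(W[L==i][:,2]))
    box=cv2.boxPoints(r)/1000
    ins=cv2.fillConvexPoly(np.zeros((420,560),np.uint8),cv2.convexHull(np.argwhere(L==i)[:,::-1].astype(np.int32)),1)
    b=(ins>0)&ok&(W[...,2]>.0595)&(W[...,2]<.12)
    nl,L2,st,ce=cv2.connectedComponentsWithStats(b.astype(np.uint8))
    for k in range(1,nl):
        if st[k,4]>8:
            w=W[L2==k]; t=w[w[:,2]>w[:,2].max()-.008]
            print(ce[k].round(),st[k,4],"zmax",w[:,2].max().round(3),"mid",((w.min(0)+w.max(0))/2).round(4),"topmean",t.mean(0).round(4),"rgb",p["img"][L2==k].mean(0).round())
p=dict(np.load("scene0.npz"));cv2.imwrite("pics/crop.png",cv2.resize(p["img"][150:310,190:390,::-1],None,fx=4,fy=3.75,interpolation=2))
E
python3 m.py
```

```text
scene top ((539.636962890625, 12.489356994628906), (265.5349426269531, 225.4888153076172), 6.863715171813965) z 0.0504726298063467
[300. 198.] 65 zmax 0.073 mid [ 0.4613 -0.0246  0.0665] topmean [ 0.463  -0.0223  0.0688] rgb [66. 61. 57.]
[295. 211.] 66 zmax 0.073 mid [0.5058 0.0089 0.0666] topmean [0.5062 0.0105 0.0683] rgb [69. 64. 60.]
[283. 222.] 82 zmax 0.103 mid [0.5707 0.0296 0.0815] topmean [0.5719 0.03   0.0984] rgb [161. 132. 107.]
[266. 228.] 69 zmax 0.073 mid [0.6268 0.0091 0.0664] topmean [0.627  0.0096 0.0687] rgb [73. 67. 63.]
side top ((539.3056640625, 13.991249084472656), (264.228271484375, 222.25119018554688), 6.601377964019775) z 0.050335012853050976
[280. 199.] 126 zmax 0.099 mid [0.5678 0.0264 0.0795] topmean [0.5683 0.0274 0.0956] rgb [131. 106.  84.]
[300. 195.] 93 zmax 0.071 mid [0.6236 0.0094 0.0652] topmean [0.6246 0.009  0.0663] rgb [47. 41. 36.]
[266. 217.] 103 zmax 0.071 mid [0.505  0.009  0.0654] topmean [0.505  0.0088 0.0661] rgb [41. 36. 31.]
[262. 233.] 112 zmax 0.071 mid [ 0.4606 -0.0256  0.0652] topmean [ 0.46   -0.0256  0.066 ] rgb [39. 35. 30.]
```

View pics/crop.png

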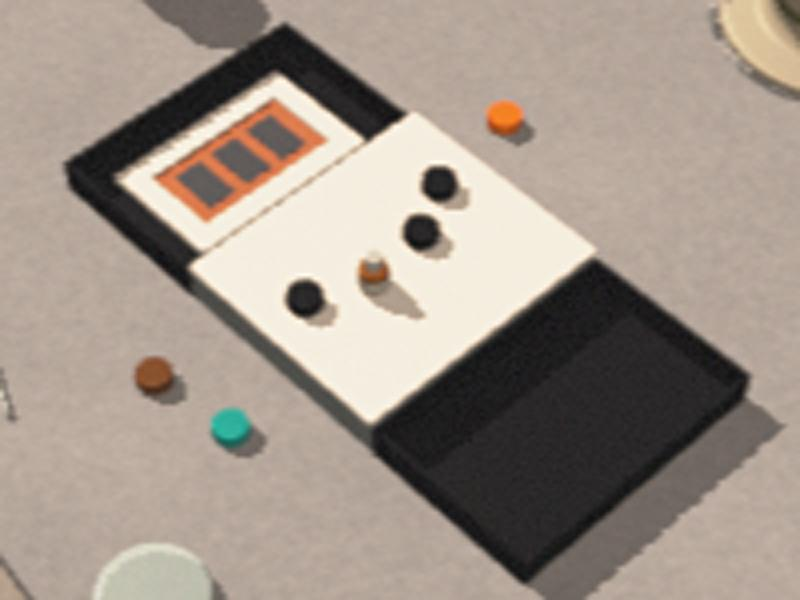

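The crop confirms the choice: three plain black caps on the white top, the vial with its amber body and metal cap between them, and the empty tray on the box's +y side. I'll push with the fingers slightly open, as a cradle. Box +y becomes tool x and box +x becomes tool y, which needs a 60° turn first.

Call:
servo_tool(
  deltas="0.2 0 0 0 0 0 0.12; 0.2 0 0 0 0 0 0.12; 0.2 0 0 0 0 0 0.12; 0.2 0 0 0 0 0 0.12; 0.2 0 0 0 0 0 0.12; 0.2 0 0 0 0 0 0.12; 0.2 0 0 0 0 0 0.12; 0.2 0 0 0 0 0 0.12",
)

```text
time_s: 0.77
position: [0.217, 0.5052, 0.231]
tool_rot: [[-0.198, 0.98, -0.0], [0.98, 0.198, -0.001], [-0.001, -0.001, -1.0]]
ft_force: [-0.8, -0.5, -0.5]
grip_width: 0.017
gripper_force: 0.0
```

Call:
servo_tool(
  deltas="0.2 0 0 0 0 0 0.087; 0.2 -36 14 0 0 0 0; 0.2 -36 14 0 0 0 0; 0.2 -36 14 0 0 0 0; 0.2 -36 14 0 0 0 0; 0.2 -36 14 0 0 0 0; 0.2 -36 14 0 0 0 0; 0.2 -36 14 0 0 0 0",
)

```text
time_s: 1.43
position: [0.3443, 0.2649, 0.2312]
tool_rot: [[-0.118, 0.993, -0.0], [0.993, 0.118, -0.0], [-0.0, -0.0, -1.0]]
ft_force: [1.4, 1.0, 0.1]
grip_width: 0.0171
gripper_force: 0.0
```

Call:
servo_tool(
  deltas="0.2 -36 14 0 0 0 0; 0.2 -36 14 0 0 0 0; 0.2 -36 14 0 0 0 0; 0.2 -36 14 0 0 0 0; 0.2 -36 14 0 0 0 0; 0.2 -36 14 0 0 0 0; 0.2 0 0 0 0 0 0; 0.2 0 0 0 0 0 0",
)

```text
time_s: 2.1
position: [0.4533, 0.0605, 0.2308]
tool_rot: [[-0.114, 0.993, -0.001], [0.993, 0.114, 0.0], [0.0, -0.001, -1.0]]
ft_force: [-0.1, -0.1, 0.2]
grip_width: 0.0171
gripper_force: 0.0
```

```bash
cat > b.py <<'E'
from h import *
o=env.observe();t=np.radians(6.73);ux=np.array([np.cos(t),np.sin(t)]);uy=np.array([-ux[1],ux[0]])
d=o["position"][:2]-[.5395,.0132];R=o["tool_rot"]
print("box xy mm",(1000*d@ux).round(1),(1000*d@uy).round(1),"z",o["position"][2].round(4),"yaw",np.degrees(np.arctan2(R[1,0],R[0,0])).round(2),"target",96.73,"zax",R[:,2].round(4),"t",o["time_s"],o["grip_width"],o["ft_force"].round(1))
E
python3 b.py
```

```text
box xy mm -80.0 57.1 z 0.2308 yaw 96.56 target 96.73 zax [-1.2e-03  2.0e-04 -1.0e+00] t 2.1 0.017050752380019334 [-0.1 -0.1  0.2]
```

Already above cap A's lane (bx -82, by -29), so A goes first: back to by -76, then down.

Call:
servo_tool(
  deltas="0.2 -34 -1 0 0 0 0; 0.2 -33 -1 0 0 0 0; 0.2 -33 -1 0 0 0 0; 0.2 -33 0 0 0 0 0; 0.2 0 0 0 0 0 0; 0.2 0 0 35 0 0 0; 0.2 0 0 35 0 0 0; 0.2 0 0 35 0 0 0",
)

```text
time_s: 2.77
position: [0.4652, -0.069, 0.1255]
tool_rot: [[-0.119, 0.993, 0.001], [0.993, 0.119, -0.0], [-0.0, 0.001, -1.0]]
ft_force: [1.4, -0.6, -1.1]
grip_width: 0.0171
gripper_force: 0.0
```

Call:
servo_tool(
  deltas="0.2 0 0 35 0 0 0; 0.2 0 0 20 0 0 0; 0.2 0 0 10 0 0 0; 0.2 0 0 0 0 0 0; 0.2 0 0 0 0 0 0",
)

```text
time_s: 3.18
position: [0.4654, -0.0692, 0.0614]
tool_rot: [[-0.119, 0.993, -0.001], [0.993, 0.119, 0.0], [0.001, -0.001, -1.0]]
ft_force: [0.2, 0.1, 0.4]
grip_width: 0.0172
gripper_force: 0.0
```

```bash
python3 b.py
python3 - <<'E'
from h import *
p=env.get_image("side");cv2.imwrite("pics/s1.png",cv2.resize(p["img"][110:310,160:400,::-1],None,fx=3,fy=3))
E
```

```text
box xy mm -83.2 -73.2 z 0.0614 yaw 96.84 target 96.73 zax [-8.e-04  5.e-04 -1.e+00] t 3.1833 0.01723131242506528 [0.2 0.1 0.4]
```

View pics/s1.png

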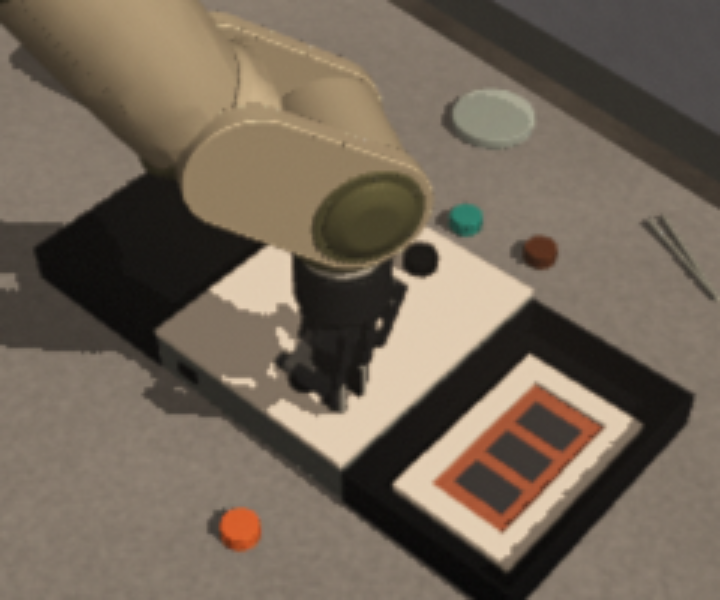

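The fingers at (345,395) sit behind cap A at (300,375) in the crop, on the frame-tray side, and nothing has been touched. I'll lower 6 mm and push.

Call:
servo_tool(
  deltas="0.2 0 0 6 0 0 0; 0.2 0 0 0 0 0 0; 0.2 8 0 0 0 0 0; 0.2 10 0 0 0 0 0; 0.2 12 0 0 0 0 0; 0.2 12 0 0 0 0 0; 0.2 12 0 0 0 0 0; 0.2 12 0 0 0 0 0",
)

```text
time_s: 3.9
position: [0.4576, -0.0034, 0.0554]
tool_rot: [[-0.118, 0.993, 0.0], [0.993, 0.118, -0.0], [-0.0, 0.0, -1.0]]
ft_force: [0.4, 0.6, 0.4]
grip_width: 0.0167
gripper_force: 0.1
```

Call:
servo_tool(
  deltas="0.2 12 0 0 0 0 0; 0.2 12 0 0 0 0 0; 0.2 12 0 0 0 0 0; 0.2 12 0 0 0 0 0; 0.2 12 0 0 0 0 0; 0.2 12 0 0 0 0 0; 0.2 12 0 0 0 0 0; 0.2 12 0 0 0 0 0",
)

```text
time_s: 4.57
position: [0.4462, 0.0919, 0.0554]
tool_rot: [[-0.118, 0.993, 0.0], [0.993, 0.118, -0.0], [-0.0, 0.0, -1.0]]
ft_force: [0.7, 0.4, 0.1]
grip_width: 0.0175
gripper_force: 0.1
```

Call:
servo_tool(
  deltas="0.2 12 0 0 0 0 0; 0.2 12 0 0 0 0 0; 0.2 10 0 0 0 0 0; 0.2 0 0 0 0 0 0; 0.2 0 0 0 0 0 0; 0.2 0 0 -30 0 0 0; 0.2 0 0 -30 0 0 0; 0.2 0 0 -10 0 0 0",
)

```text
time_s: 5.23
position: [0.4439, 0.1238, 0.1285]
tool_rot: [[-0.117, 0.993, 0.005], [0.993, 0.117, -0.0], [-0.001, 0.005, -1.0]]
ft_force: [0.7, -0.1, 0.0]
grip_width: 0.017
gripper_force: 0.0
```

```bash
python3 b.py
python3 - <<'E'
from h import *
p=env.get_image("scene");cv2.imwrite("pics/s2.png",cv2.resize(p["img"][140:320,170:410,::-1],None,fx=3,fy=3))
E
```

```text
box xy mm -82.0 121.1 z 0.1285 yaw 96.74 target 96.73 zax [ 4.8e-03 -1.0e-04 -1.0e+00] t 5.2333 0.01704930518036453 [ 0.7 -0.1  0. ]
```

View pics/s2.png

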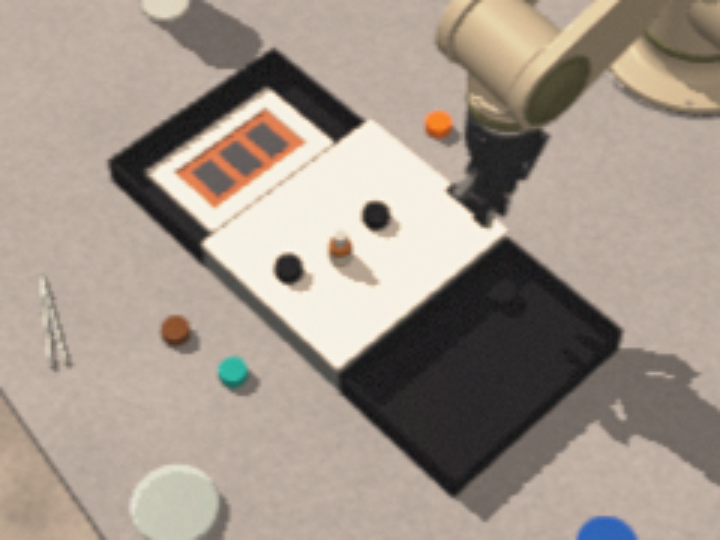

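Cap A now lies in the empty tray (512,300); caps B (376,215), C (289,268) and the vial (340,247) have not moved. Next is B.

Call:
servo_tool(
  deltas="0.2 -34 9.5 0 0 0 0; 0.2 -34 9.5 0 0 0 0; 0.2 -34 9.5 0 0 0 0; 0.2 -34 9.5 0 0 0 0; 0.2 -34 9.5 0 0 0 0; 0.2 0 0 0 0 0 0; 0.2 0 0 0 0 0 0; 0.2 0 0 25 0 0 0",
)

```text
time_s: 5.95
position: [0.5112, -0.0397, 0.1026]
tool_rot: [[-0.117, 0.993, 0.006], [0.993, 0.117, -0.002], [-0.002, 0.006, -1.0]]
ft_force: [0.8, 0.3, 0.0]
grip_width: 0.0169
gripper_force: 0.0
```

```bash
python3 b.py
```

```text
box xy mm -34.3 -49.2 z 0.1026 yaw 96.71 target 96.73 zax [ 0.006  -0.0017 -1.    ] t 5.95 0.016915917405133544 [0.8 0.3 0. ]
```

Call:
servo_tool(
  deltas="0.2 0 0 25 0 0 0; 0.2 0 0 15 0 0 0; 0.2 0 0 6 0 0 0; 0.2 0 0 0 0 0 0; 0.2 8 0 0 0 0 0; 0.2 10 0 0 0 0 0; 0.2 12 0 0 0 0 0; 0.2 12 0 0 0 0 0",
)

```text
time_s: 6.62
position: [0.5048, 0.0041, 0.0551]
tool_rot: [[-0.118, 0.993, 0.001], [0.993, 0.118, -0.0], [-0.0, 0.001, -1.0]]
ft_force: [-0.6, -0.7, 0.2]
grip_width: 0.0172
gripper_force: 0.1
```

Call:
servo_tool(
  deltas="0.2 12 0 0 0 0 0; 0.2 12 0 0 0 0 0; 0.2 12 0 0 0 0 0; 0.2 12 0 0 0 0 0; 0.2 12 0 0 0 0 0; 0.2 12 0 0 0 0 0; 0.2 12 0 0 0 0 0; 0.2 12 0 0 0 0 0",
)

```text
time_s: 7.28
position: [0.4933, 0.0992, 0.0543]
tool_rot: [[-0.118, 0.993, -0.0], [0.993, 0.118, 0.0], [0.0, -0.0, -1.0]]
ft_force: [0.2, 0.1, -0.2]
grip_width: 0.0173
gripper_force: 0.1
```

Call:
servo_tool(
  deltas="0.2 12 0 0 0 0 0; 0.2 12 0 0 0 0 0; 0.2 10 0 0 0 0 0; 0.2 0 0 0 0 0 0; 0.2 0 0 0 0 0 0; 0.2 0 0 -30 0 0 0; 0.2 0 0 -30 0 0 0; 0.2 0 0 -30 0 0 0",
)

```text
time_s: 7.95
position: [0.4893, 0.1312, 0.1453]
tool_rot: [[-0.117, 0.993, -0.001], [0.993, 0.117, -0.0], [-0.0, -0.001, -1.0]]
ft_force: [0.6, 0.7, 0.4]
grip_width: 0.0172
gripper_force: 0.0
```

```bash
python3 b.py
python3 - <<'E'
from h import *
p=env.get_image("scene");cv2.imwrite("pics/s3.png",cv2.resize(p["img"][140:320,170:410,::-1],None,fx=3,fy=3))
E
```

```text
box xy mm -36.0 123.0 z 0.1453 yaw 96.71 target 96.73 zax [-1.1e-03 -2.0e-04 -1.0e+00] t 7.95 0.0172016605393009 [0.6 0.7 0.4]
```

View pics/s3.png

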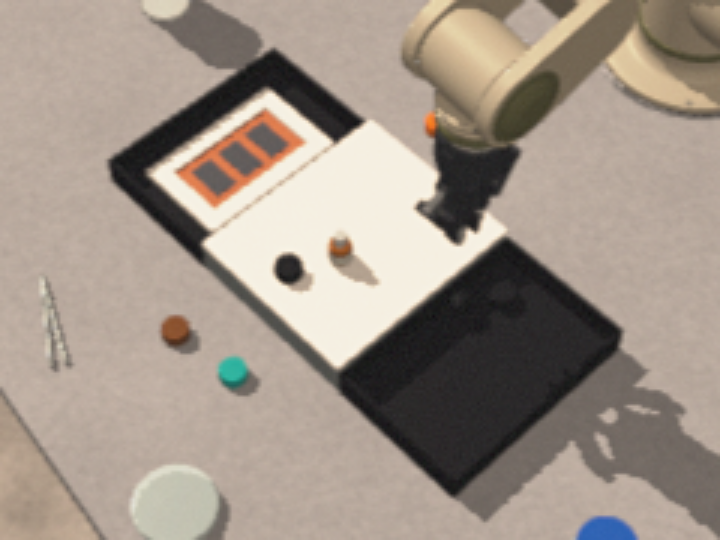

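Two caps are in the tray (about (505,290) and (460,298)), and the vial and cap C have not moved. Next is C, going over the vial with a higher pass.

Call:
servo_tool(
  deltas="0.2 0 0 -30 0 0 0; 0.2 -31 20.5 0 0 0 0; 0.2 -31 20.5 0 0 0 0; 0.2 -31 20.5 0 0 0 0; 0.2 -31 20.5 0 0 0 0; 0.2 -31 20.5 0 0 0 0; 0.2 -31 20.5 0 0 0 0; 0.2 0 0 0 0 0 0",
)

```text
time_s: 8.67
position: [0.6363, -0.0445, 0.173]
tool_rot: [[-0.112, 0.994, 0.001], [0.994, 0.112, -0.002], [-0.002, 0.001, -1.0]]
ft_force: [0.3, 1.0, -0.7]
grip_width: 0.0168
gripper_force: 0.0
```

Call:
servo_tool(
  deltas="0.2 0 0 0 0 0 0; 0.2 0 0 30 0 0 0; 0.2 0 0 30 0 0 0; 0.2 0 0 10 0 0 0; 0.2 0 0 0 0 0 0",
)

```text
time_s: 9.08
position: [0.6318, -0.0375, 0.102]
tool_rot: [[-0.118, 0.993, -0.006], [0.993, 0.118, 0.001], [0.002, -0.005, -1.0]]
ft_force: [0.2, 0.3, 0.0]
grip_width: 0.0171
gripper_force: 0.0
```

```bash
python3 b.py
```

```text
box xy mm 85.7 -61.2 z 0.102 yaw 96.79 target 96.73 zax [-0.0055  0.0014 -1.    ] t 9.0833 0.01705686333699094 [0.2 0.3 0. ]
```

Call:
servo_tool(
  deltas="0.2 0 0 25 0 0 0; 0.2 0 1 15 0 0 0; 0.2 0 0 6 0 0 0; 0.2 0 0 0 0 0 0; 0.2 8 0 0 0 0 0; 0.2 10 0 0 0 0 0; 0.2 12 0 0 0 0 0; 0.2 12 0 0 0 0 0",
)

```text
time_s: 9.75
position: [0.6297, 0.0048, 0.0593]
tool_rot: [[-0.118, 0.993, 0.001], [0.993, 0.118, -0.0], [-0.0, 0.001, -1.0]]
ft_force: [-0.5, -1.5, 0.6]
grip_width: 0.0174
gripper_force: 0.2
```

Call:
servo_tool(
  deltas="0.2 12 0 0 0 0 0; 0.2 12 0 0 0 0 0; 0.2 12 0 0 0 0 0; 0.2 12 0 0 0 0 0; 0.2 12 0 0 0 0 0; 0.2 12 0 0 0 0 0; 0.2 12 0 0 0 0 0; 0.2 12 0 0 0 0 0",
)

```text
time_s: 10.42
position: [0.6181, 0.0999, 0.0583]
tool_rot: [[-0.118, 0.993, -0.0], [0.993, 0.118, 0.0], [0.0, -0.0, -1.0]]
ft_force: [1.2, -1.0, 0.1]
grip_width: 0.0167
gripper_force: 0.3
```

Call:
servo_tool(
  deltas="0.2 12 0 0 0 0 0; 0.2 12 0 0 0 0 0; 0.2 12 0 0 0 0 0; 0.2 12 0 0 0 0 0; 0.2 0 0 0 0 0 0; 0.2 0 0 0 0 0 0; 0.2 0 0 -30 0 0 0; 0.2 0 0 -30 0 0 0",
)

```text
time_s: 11.08
position: [0.6119, 0.1457, 0.1176]
tool_rot: [[-0.117, 0.993, -0.004], [0.993, 0.117, -0.0], [0.0, -0.004, -1.0]]
ft_force: [1.2, -1.3, 0.6]
grip_width: 0.0171
gripper_force: 0.0
```

Call:
servo_tool(
  deltas="0.2 0 0 -30 0 0 0; 0.2 0 0 -30 0 0 0; 0.2 0 0 -30 0 0 0; 0.2 0 0 -30 0 0 0; 0.2 0 0 0 0 0 0; 0.2 0 0 0 0 0 0",
)

```text
time_s: 11.58
position: [0.6131, 0.1457, 0.2398]
tool_rot: [[-0.117, 0.993, 0.003], [0.993, 0.117, -0.0], [-0.0, 0.003, -1.0]]
ft_force: [0.4, 0.3, -0.3]
grip_width: 0.0169
gripper_force: 0.0
```

```bash
python3 b.py
python3 - <<'E'
from h import *
for n in("scene","side"):
    p=env.get_image(n);np.savez(f"{n}0.npz",**p)
    if n=="scene":
        c=np.clip(p["img"][140:320,170:410,::-1].astype(float)*1.8,0,255).astype(np.uint8)
        cv2.imwrite("pics/s4.png",cv2.resize(c,None,fx=3,fy=3))
E
python3 m.py
```

```text
box xy mm 88.7 123.0 z 0.2398 yaw 96.71 target 96.73 zax [ 0.0034 -0.     -1.    ] t 11.5833 0.01686740445718693 [ 0.4  0.3 -0.3]
scene top ((538.8821411132812, 12.572891235351562), (265.9279479980469, 224.2783966064453), 6.6305952072143555) z 0.050495825512800074
[283. 223.] 60 zmax 0.1 mid [0.5746 0.0238 0.0804] topmean [0.5771 0.0298 0.0968] rgb [146. 113.  87.]
side top ((539.5545043945312, 14.086669921875), (263.5653076171875, 221.8646697998047), 6.6912007331848145) z 0.05031091701642121
[280. 199.] 125 zmax 0.099 mid [0.5683 0.0266 0.0795] topmean [0.5682 0.0272 0.0958] rgb [134. 108.  86.]
```

View pics/s4.png

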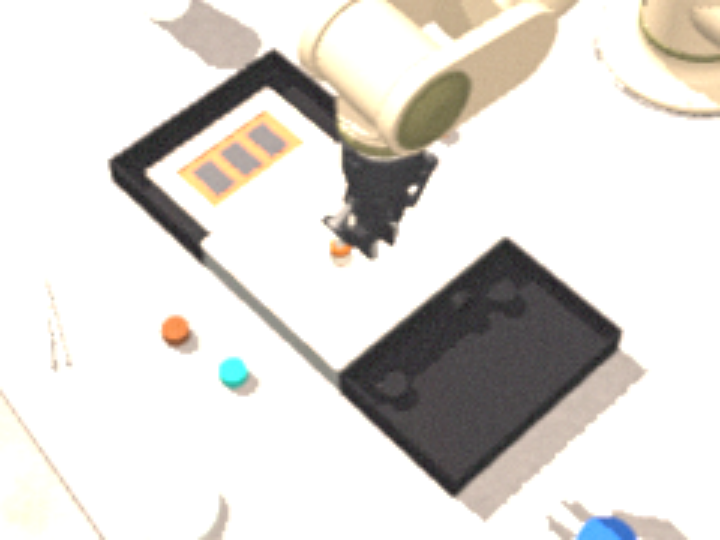

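Cap A (505,290) and cap C (393,385) are clearly in the tray, and the vial has not moved. Cap B (462,298) is partly hidden by the wall, so I'll check its height in the tray.

Run:
```python
from h import *
t=np.radians(6.73);ux=np.array([np.cos(t),np.sin(t)]);uy=np.array([-ux[1],ux[0]])
V,U=np.mgrid[0:420,0:560]
for n in("scene","side"):
    p=dict(np.load(f"{n}0.npz"));W=world(p,U.ravel(),V.ravel());d=W[:,:2]-[.5395,.0132];x,y,z=1e3*d@ux,1e3*d@uy,1e3*W[:,2]
    m=(abs(x)<124)&(y>114)&(y<276)&(z<80)&(z>10)&(p["depth"].ravel()>0)
    k,L,s,c=cv2.connectedComponentsWithStats(m.reshape(420,560).astype(np.uint8))
    for i in range(1,k):
        if s[i,4]>10:
            j=(L==i).ravel();print(n,c[i].round(),s[i,4],[(q[j].min().round(),np.median(q[j]).round(),q[j].max().round()) for q in(x,y,z)])
c=np.clip(dict(np.load("scene0.npz"))["img"][215:285,280:380,::-1].astype(float)*3.5,0,255).astype(np.uint8)
cv2.imwrite("pics/s5.png",cv2.resize(c,None,fx=7,fy=7,interpolation=2))
```

```text
scene [314. 243.] 302 [(np.float64(-122.0), np.float64(-22.0), np.float64(119.0)), (np.float64(114.0), np.float64(116.0), np.float64(138.0)), (np.float64(10.0), np.float64(29.0), np.float64(47.0))]
scene [337. 237.] 75 [(np.float64(-100.0), np.float64(-80.0), np.float64(-69.0)), (np.float64(136.0), np.float64(151.0), np.float64(166.0)), (np.float64(11.0), np.float64(19.0), np.float64(29.0))]
scene [301. 268.] 87 [(np.float64(62.0), np.float64(89.0), np.float64(103.0)), (np.float64(135.0), np.float64(152.0), np.float64(167.0)), (np.float64(10.0), np.float64(20.0), np.float64(27.0))]
side [257. 180.] 80 [(np.float64(69.0), np.float64(83.0), np.float64(101.0)), (np.float64(135.0), np.float64(150.0), np.float64(168.0)), (np.float64(11.0), np.float64(20.0), np.float64(24.0))]
side [231. 202.] 39 [(np.float64(-53.0), np.float64(-42.0), np.float64(-27.0)), (np.float64(123.0), np.float64(131.0), np.float64(137.0)), (np.float64(20.0), np.float64(34.0), np.float64(40.0))]
side [215. 211.] 89 [(np.float64(-99.0), np.float64(-86.0), np.float64(-66.0)), (np.float64(135.0), np.float64(149.0), np.float64(164.0)), (np.float64(10.0), np.float64(20.0), np.float64(26.0))]
```

View pics/s5.png

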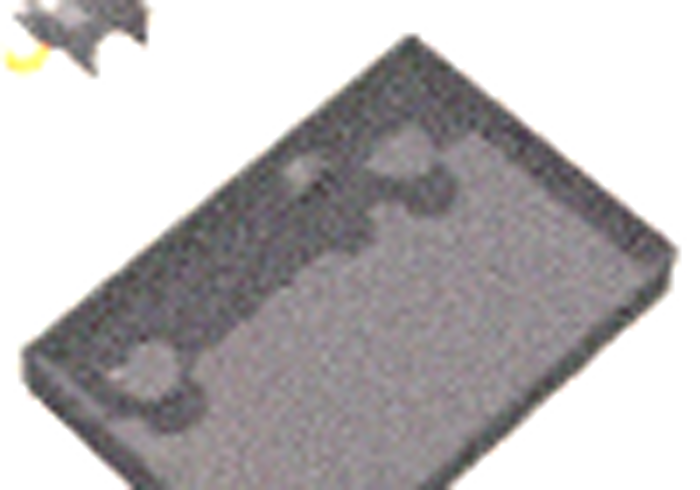

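Cap B is inside the tray, leaning on edge against the inner wall (by 123–137 mm, top at about 40 mm). It has looked the same since the previous picture 3.6 s earlier. The light box holds only the vial, within about 1 mm of where it was. Handing in.

```bash
python3 -c "
from rig import env
print(env.close_job())"
```

```text
the job is handed in; nothing more can be done
None
```

All three black caps were pushed off the light box into the empty tray, two flat and one leaning on edge against its inner wall; the vial did not shift, the beaker and bottle were never approached, and the job was handed in at about 12 s, with no verdict returned.

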